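# Set a telescopic leg to its neighbour's length and hold it clamped

### The job

Two telescopic lamp-stand legs lie side by side in the jig: one is already set and its red cam lever is closed, the other is pushed in and its red lever stands open. Push the open leg's crossbar out against its spring, lever still open, until it is in line with the crossbar of the set leg; then, holding it there, squeeze its red lever fully closed against the collar. Finish still gripping the collar with the lever pinched shut (the spring would pull the leg back), and leave the set leg and the things round about undisturbed.

Things in the scene. Friction and masses are not known exactly. Their poses are not given: they have to be found in the camera images.
- jig: Plywood jig board 400 x 270 x 12 mm, fixed; origin at the centre of its underside, on the bench. The legs run along its x axis, side by side 75 mm to each side of its middle (y +75 and -75 mm); which leg lies on which side changes. Dark ruled lines run across it every 20 mm. +x is the way the legs get longer (roughly to the robot's left).
- leg_free: Fixed part of the leg whose lever is open (the leg to set): thin tube of 14 mm diameter along its x axis, 35 mm above the origin, held by two grey clamp blocks 52 mm high and 50 mm wide (one at the rubber foot, x -187 to -163 mm, one round the sliding tube, x 81 to 99 mm). Origin on top of the jig board (12 mm above the bench), axes as the jig's.
- leg_free_bar (a point): Centre of the crossbar on the sliding part of the leg to set, on the tube's axis, 47 mm above the bench. Axes as the jig's: +x longer. The crossbar is black with yellow ends, 8 mm thick (x), from y -45.5 to +50.5 mm, 26 mm high. Its -x face can be pushed on both sides of the collar by two open fingers astride collar and open lever; closing them there squeezes the lever shut.
- leg_free_collar (a point): Middle of the black collar and closed lever, 28 mm on the -x (foot) side of the crossbar's centre and 2.5 mm to +y, same height and axes. The collar is 50 mm long (x), 18 mm wide, 24 mm high, and meets the crossbar; the lever lies on its +y face. Together they are 25 mm wide with the lever closed, up to 43 mm with it open.
- leg_free_tip (a point): Free end of that leg's red lever, next to the crossbar. The lever is 40 mm long, 7 mm thick, 20 mm high; its hinge is vertical, at x -47, y +11.5 mm from the crossbar's centre. Open, its tip reaches at most 33 mm to +y of the tube's axis.
- leg_free_slide (a joint): How far the leg to set is pulled out, m: 0 fully in (as it starts, the crossbar then 50 mm on the -x side of the leg's origin) to 0.10. A spring pulls it back with about 3 N at 0 and 7 N at 0.10.
- leg_free_lever (a joint): Angle of its red lever, rad: 0 closed, flat against the collar; starts open by 0.30 to 0.40, at most 0.45. It stays where it is left and needs about 1.5 N at the tip to move.
- leg_set_bar (a point): Centre of the crossbar of the other leg, already set 35 to 85 mm out and locked, same shape and same axes; the legs have the same length when the two crossbars have the same x in the jig's axes.
- bottle_orange: Orange bottle, 52 mm across, 120 mm high, bystander; origin under its centre.
- wax_tin: Green round tin, 70 mm across, 38 mm high, bystander; origin under its centre.

How it is judged (in metres and radians):
On the way, in this order (a step that is already met when the one before it is completed fails the run):
1. the open leg is pushed out level with the set leg, its lever still open (x of leg_free_bar in the frame of leg_set_bar between -0.006 and 0.006 m and value of joint leg_free_lever above 0.2 rad), for 0.2 s.
2. the lever is squeezed closed with the leg held at that length (x of leg_free_bar in the frame of leg_set_bar between -0.006 and 0.006 m and value of joint leg_free_lever below 0.06 rad), for 0.3 s.
At the end, for the whole second after the job is handed in: The crossbar of the leg is within 6 mm of being in line with that of the set leg, its lever is closed to within 0.06 rad, the leg is at rest, and the fingers still grip it with more than 10 N (all of step 2 and contact force between the fingers and leg_free above 10 N and velocity of joint leg_free_slide between -0.005 and 0.005 m/s); the arm keeps its last pose, push and grip.
It fails at once if the lever was closed while the leg was more than 12 mm off its length (value of joint leg_free_lever below 0.12 rad and not (x of leg_free_bar in the frame of leg_set_bar between -0.012 and 0.012 m)).
It fails at once if the set leg was shifted by more than 4 mm (distance of leg_set_bar from where it was at the start of the episode above 0.004 m).
It fails at once if a bystander was moved by more than 30 mm (distance of any of bottle_orange, wax_tin from where it was at the start of the episode above 0.03 m).
It also fails if it takes over 32 s, if anything falls off the work surface, if the arm or the gripper's body presses on something with over 40 N, if the wrist force passes 120 N, or if a joint passes its speed limit or range.

### The arm

A 6-joint arm with a two-finger parallel gripper is mounted at the origin on a cart in front of the work surface, level with it; the furniture and walls round the work are solid. World frame = base frame: x ahead of the robot, y to its left, z up, the work surface at z = 0. Lengths are in mm, angles in rad, forces in N, time in s.
With the tool pointing down it reaches from about 275 to 1000 mm from the base axis. Payload 8.4 kg.
Tool frame: the origin (TCP) lies where the fingers leave the gripper's body, on its centre line; the fingertips stand 73 mm ahead of it and the grasp point (between the pads) lies 54 mm ahead of it; x points along the fingers, z is the direction in which the jaws open and shut, and the axes are right-handed (so a half turn about x gives the same grasp; the last joint's range is limited). The gripper opens to 85 mm and grips with 20 to 120 N. Pads are 22 mm wide; open, the fingers measure 114 mm over their backs; the gripper's body (76 mm by 85 mm) begins 54 mm behind the grasp point. The pads swing forward as they close: fully open they stand 13 mm farther back than shut.
Start: joints at [-1.143, 0.353, 1.633, -0, 1.155, -0.002], TCP at [260.43, -568.159, 303.881] pointing down, gripper open.
Joint ranges: [-2.63, 2.63], [-0.92, 2.1], [0.06, 2.66], [-1.3, 4.44], [0, 2.69], [-3.02, 3.02]. Speed limits (rad/s): [2.22, 2.22, 2.79, 3.14, 3.14, 3.14].

### API

Orientations are given as a unit quaternion [x, y, z, w].
In Python, from bench import sensors, eyes, ctrl, nets gives the robot as it stands.
- The arm moves only by the tool send_rows, never from a script. Its argument "series" is one flat list of numbers, 6 for each row, row after row: the shift along the tool's x, y, z in cm, then the turn, a rotation vector about the tool's x, y, z in rad. A call has 1 to 8 rows; each row shifts and turns the commanded pose from where the row before left it, along the tool's axes as they then stand; what a row does not reach is not made up. A row lasts 1/10 s, in which the tool goes at most 50 mm and 8.59 degrees, less where a joint would pass 70% of its speed; a pose out of reach is approached as far as the arm can. A call is refused whole if a number of a shift passes 5 or a number of a turn 0.15, either way. A call with a gripper value outside its range is refused whole. "claw" is the closure, from 0 (fully open) to 1 (shut), set as the call begins (left out, the last holds). The fingers move at their own pace and stop on an object; "grip_force" is the grip in N (left out, the last holds). Time passes only in rows, so rows that do not move let the fingers close. It gives the time, the measured TCP pose, the force and the opening at its end, in the units of the state.
- sensors.get_state(): the state, without advancing time (a new reading comes with each control period).
- eyes.snapshot(name): name is "scene" or "top" or "wrist"; returns the picture (384x512x3 uint8, blue, green, red); there is no depth.
- eyes.camera_model(name): a dict with "intrinsics" (3x3 intrinsics, pixels), "pose" (4x4, takes a point from camera to world coordinates); the wrist camera has in their place "T_tool_cam" (4x4, takes a point from camera to tool coordinates, whose origin is the TCP and whose axes are the tool frame's). Camera axes: x right, y down, z forward; pixel columns grow to the right and rows downward; lengths in mm; the calibration is good to about 2 mm. A picture is of the moment at which its call begins: read the wrist's pose just before it. camera_model takes no time and is no camera call.
- ctrl.close_job(): hands the job in, once; it reports no verdict.
Trained networks look in the newest picture that a camera, given by its name, has taken for a name from the list of things; names that differ only in an ending like _2 or _b are one class to them, and where a whole thing is asked for, a point or a joint stands for the part that bears it (a point fixed in the world has none). Each returns a list of dicts, best first, with "p" (0 to 1); they miss things now and then, are a little off and sometimes report something else, mostly with a low value. They report only what shows in the picture. A call takes as long as a camera call.
- nets.trace(label, camera): "mask" (384x512 bool, what is visible of it) and "extent" ([left, top, right, bottom] in pixels, round what is visible of it).
- nets.place_of(label, camera): "pixel" ([column, row] in pixels: a listed point, or the origin of a listed thing).
The state is a dict: "time_s": time; "joint_positions": joint angles; "joint_velocities": joint speeds; "tau": joint torques, N m; "position": TCP position; "tool_rot": TCP orientation; "wrist_force": force on the tool from outside, world axes, zero at the start; "ft_torque": the same for the moment, N m; "opening": finger opening in mm.
Only numpy, scipy, OpenCV 4.12 (cv2) and the standard library are available. Lean on these libraries where they do the work, as an engineer would, in place of code of your own. Each camera call takes 0.05 s, during which the arm holds its last target. There are 200 camera calls.

## Working session

There is one attempt and no reset: what is moved stays moved. The work goes in short steps, Python scripts to look and compute and a tool call to move; the robot and the scene stay as the last step left them, time stands still between calls to the robot, and variables do not carry over. Pictures are saved under pics/ and viewed, about 8 in all and at most 12, crops included, and the job is handed in when it is done.

Besides the shell and the picture viewer there is one more tool, called after ">>>" as a command line: name --argument value ..., lists and objects as JSON in quotes. send_rows: Moves the arm, as the interface text tells. Its arguments: {"type":"object","properties":{"series":{"type":"array","items":{"type":"number"}},"claw":{"type":"number"},"grip_force":{"type":"number"}},"required":["series"]}

```bash
mkdir -p pics; cat > h.py <<'E'
import numpy as np,cv2
from scipy.spatial.transform import Rotation as R
from bench import sensors,eyes,ctrl,nets
def campose(name,st=None):
    m=eyes.camera_model(name);K=np.array(m["intrinsics"])
    if "pose" in m: return K,np.array(m["pose"])
    T=np.eye(4);T[:3,:3]=R.from_quat(st["tool_rot"]).as_matrix();T[:3,3]=st["position"]
    return K,T@np.array(m["T_tool_cam"])
def toz(px,z,K,P):
    d=P[:3,:3]@np.linalg.inv(K)@np.array([px[0],px[1],1.]);o=P[:3,3]
    return o+d*(z-o[2])/d[2]
def proj(p,K,P):
    c=P[:3,:3].T@(np.asarray(p,float)-P[:3,3]);u=K@c;return u[:2]/u[2]
E
python3 - <<'E'
from h import *
print(sensors.get_state())
Z=dict(leg_free_bar=47,leg_free_collar=47,leg_free_tip=47,leg_set_bar=47,jig=0,leg_free=12,bottle_orange=0,wax_tin=0)
ims=[]
for n in("top","scene"):
    im=eyes.snapshot(n);K,P=campose(n);ims.append(im);print(n,P[:3,3].round())
    for k,z in Z.items():
        for r in nets.place_of(k,n)[:2]:
            print(k,round(r["p"],2),np.round(r["pixel"]),toz(r["pixel"],z,K,P).round(1))
cv2.imwrite("pics/a.png",ims[0]);cv2.imwrite("pics/b.png",ims[1])
E
```

```text
{'time_s': 0.0, 'joint_positions': array([-1.14341761e+00,  3.53648633e-01,  1.63412269e+00,  4.69997542e-06,
        1.15517826e+00, -2.42232260e-03]), 'joint_velocities': array([ 0.00134971, -0.00085883,  0.00059836,  0.00136508,  0.00111813,
        0.00196929]), 'tau': array([-2.28039979e-03, -6.05263209e+01, -3.42063296e+01,  1.60247691e-05,
        9.49440437e-03,  1.08192069e-06]), 'position': array([ 260.26895338, -567.83000823,  303.16619853]), 'tool_rot': array([ 0.38213551,  0.59552574, -0.38161282,  0.59472111]), 'wrist_force': array([0.315024  , 0.12082912, 1.23998568]), 'ft_torque': array([ 0.02741535, -0.02235536, -0.01133381]), 'opening': 85.34020932072133}
top [ 343. -212. 1097.]
leg_free_bar 0.61 [194. 130.] [652. -50.  47.]
leg_free_bar 0.53 [194. 140.] [628.8 -49.4  47. ]
leg_free_collar 0.61 [206. 129.] [654.4 -76.4  47. ]
leg_free_tip 0.46 [197. 139.] [631.4 -56.1  47. ]
leg_set_bar 0.73 [176. 202.] [490.9 -12.   47. ]
jig 0.58 [180. 170.] [573.  -11.1   0. ]
leg_free 0.82 [170. 141.] [638.4  10.7  12. ]
leg_free 0.4 [190. 129.] [666.8 -34.6  12. ]
bottle_orange 0.89 [378. 206.] [ 480.6 -460.5    0. ]
wax_tin 0.74 [207. 133.] [659.2 -72.    0. ]
wax_tin 0.69 [328. 260.] [ 361.5 -342.     0. ]
scene [117. 451. 383.]
leg_free_bar 0.56 [164. 205.] [649.6 -42.4  47. ]
leg_free_collar 0.96 [173. 203.] [640.6 -60.4  47. ]
leg_free_tip 0.59 [176. 205.] [627.7 -55.1  47. ]
leg_set_bar 0.91 [213. 234.] [488.9   2.1  47. ]
jig 0.64 [186. 248.] [553.5   5.8   0. ]
jig 0.47 [320. 177.] [ 474.6 -450.7    0. ]
leg_free 0.65 [149. 234.] [638.7  16.3  12. ]
bottle_orange 0.59 [320. 174.] [ 482.8 -466.6    0. ]
wax_tin 0.84 [354. 199.] [ 350.7 -354.     0. ]
```

View pics/a.png

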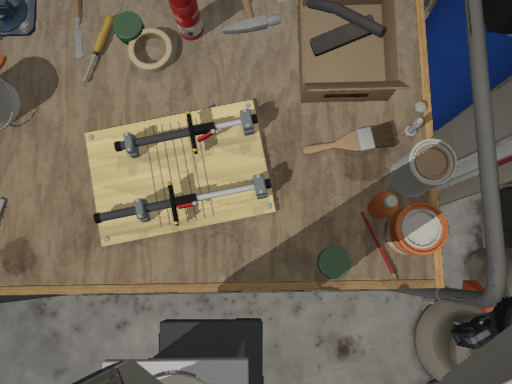

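View pics/b.png

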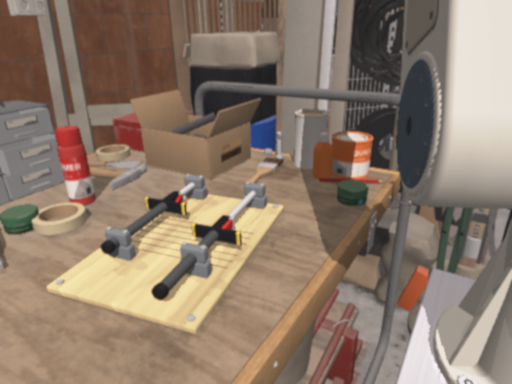

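The top view shows the far leg as the open one: its bar is at about (193,133) and its lever at (207,135) sticks out towards the robot. The near leg is set, with its bar at (174,203). Jig +x runs image-left and slightly down. Next I work out the jig yaw and the move to a position above the leg.

```bash
cat >> h.py <<'E'
def axes(yaw):  # jig x,y dirs in world
    return np.array([np.cos(yaw),np.sin(yaw),0]),np.array([-np.sin(yaw),np.cos(yaw),0])
def plan(target,yaw):
    """shift (tool axes now, cm) and rotvec (tool axes) to target TCP with x down, z along +-jig y"""
    st=sensors.get_state();Rc=R.from_quat(st["tool_rot"]).as_matrix()
    ex,ey=axes(yaw)
    for s in(1,-1):
        z=s*ey;x=np.array([0,0,-1.]);Rt=np.c_[x,np.cross(z,x),z]
        rv=R.from_matrix(Rc.T@Rt).as_rotvec()
        print("sign",s,"shift cm tool",(Rc.T@(np.array(target)-st["position"])/10).round(2),"rotvec",rv.round(3))
E
python3 - <<'E'
from h import *
eyes.snapshot("top");K,P=campose("top")
r=nets.trace("jig","top")[0];m=r["mask"].astype(np.uint8);print(r["p"],r["extent"])
h=cv2.convexHull(np.vstack(cv2.findContours(m,0,1)[0]))
pts=np.array([toz(p[0],12,K,P)[:2] for p in h],np.float32)
c,s,a=cv2.minAreaRect(pts);print(c,s,a);b=cv2.boxPoints((c,s,a));print(b)
e=[b[1]-b[0],b[2]-b[1]];e=max(e,key=np.linalg.norm);e=e*np.sign(e[1]);yaw=np.arctan2(e[1],e[0]);print("yaw",yaw)
ex,ey=axes(yaw);c=np.r_[c,0]
for n,p in dict(free=(651,-46,47),set=(490,-5,47)).items():
    d=np.array(p)-c;print(n,d@ex,d@ey)
t=c-50*ex-75*ey+0*ey; print("free bar pred",t)
print("hover");plan(np.r_[(t-15*ex+2.5*ey)[:2],280],yaw)
print(R.from_quat(sensors.get_state()["tool_rot"]).as_matrix().round(2))
E
```

```text
0.94 [85.8, 97.8, 276.3, 243.6]
(567.14306640625, -9.73822021484375) (269.713623046875, 398.8541564941406) 10.553061485290527
[[ 398.04297  161.6172 ]
 [ 471.09155 -230.49062]
 [ 736.24316 -181.09364]
 [ 663.1946   211.01418]]
yaw 1.7549821
free -51.00651131860286 -75.79734626440586
set 18.786532026610075 74.97045803041874
free bar pred [650.03180075 -45.15654364   0.        ]
hover
sign 1 shift cm tool [  2.39  56.6  -29.92] rotvec [ 1.816 -0.    -0.   ]
sign -1 shift cm tool [  2.39  56.6  -29.92] rotvec [-1.325  0.    -0.   ]
[[ 0.    0.91  0.42]
 [-0.    0.42 -0.91]
 [-1.    0.    0.  ]]
```

>>> send_rows --series '[0, 3.54, -1.87, 0, 0, 0, 0, 3.54, -1.87, 0, 0, 0, 0, 3.54, -1.87, 0, 0, 0, 0, 3.54, -1.87, 0, 0, 0, 0, 3.54, -1.87, 0, 0, 0, 0, 3.54, -1.87, 0, 0, 0, 0, 3.54, -1.87, 0, 0, 0, 0, 3.54, -1.87, 0, 0, 0]' --claw 0.2

```text
time_s: 1.8
position: [456.4, -312.8, 304.1]
tool_rot: [0.382, 0.595, -0.382, 0.595]
wrist_force: [0.6, 0.2, -0.7]
opening: 68.3
```

>>> send_rows --series '[0, 3.54, -1.87, 0, 0, 0, 0, 3.54, -1.87, 0, 0, 0, 0, 3.54, -1.87, 0, 0, 0, 0, 3.54, -1.87, 0, 0, 0, 0, 3.54, -1.87, 0, 0, 0, 0, 3.54, -1.87, 0, 0, 0, 0, 3.54, -1.87, 0, 0, 0, 0, 3.54, -1.87, 0, 0, 0]'

```text
time_s: 2.6
position: [651.5, -58.7, 303.9]
tool_rot: [0.382, 0.595, -0.382, 0.595]
wrist_force: [0.4, -0.6, -0.1]
opening: 68.4
```

>>> send_rows --series '[0, 0, 0, -0.14, 0, 0, 0, 0, 0, -0.14, 0, 0, 0, 0, 0, -0.14, 0, 0, 0, 0, 0, -0.14, 0, 0, 0, 0, 0, -0.14, 0, 0, 0, 0, 0, -0.14, 0, 0, 0, 0, 0, -0.14, 0, 0, 0, 0, 0, -0.14, 0, 0]'

```text
time_s: 3.4
position: [650.6, -60.1, 303.9]
tool_rot: [0.005, 0.707, -0.005, 0.707]
wrist_force: [-0.1, 0.6, -0.4]
opening: 68.2
```

>>> send_rows --series '[0, 0, 0, -0.14, 0, 0, 0, 0, 0, -0.065, 0, 0, 0, 0, 0, 0, 0, 0]'

```text
time_s: 3.7
position: [650.6, -60.1, 303.9]
tool_rot: [-0.065, 0.704, 0.065, 0.704]
wrist_force: [-0.6, -0.1, 0.1]
opening: 68.1
```

```bash
cat > look.py <<'E'
from h import *
import sys
st=sensors.get_state();im=eyes.snapshot("wrist");K,P=campose("wrist",st);print("cam",P[:3,3].round(),"open",st["opening"],st["position"],st["time_s"])
yaw=1.755;ex,ey=axes(yaw);c=np.array([567.1,-9.7,0])
for k in("leg_free_bar","leg_free_collar","leg_free_tip","leg_set_bar","leg_free","jig"):
    for r in nets.place_of(k,"wrist")[:2]:
        p=toz(r["pixel"],{"leg_free":12,"jig":0}.get(k,47),K,P);print(k,round(r["p"],2),np.round(r["pixel"]),p.round(1),"jig",((p-c)@ex).round(1),((p-c)@ey).round(1))
cv2.imwrite(sys.argv[1],im)
plan([653.1,-60.4,94],yaw)
E
python3 look.py pics/c.png
```

```text
cam [638.   4. 374.] open 68.0550902453344 [650.62138228 -60.14677636 303.86023611] 3.7
leg_free_bar 0.65 [257. 160.] [651.  -42.6  47. ] jig -47.7 -76.4
leg_free_collar 0.67 [252. 181.] [649.1 -69.2  47. ] jig -73.5 -69.7
leg_free_tip 0.65 [199. 116.] [575.   -4.9  47. ] jig 3.3 -8.6
leg_set_bar 0.75 [122. 102.] [487.3  -5.   47. ] jig 19.2 77.6
leg_free 0.83 [253. 117.] [636.3   6.6  12. ] jig 3.4 -71.0
sign 1 shift cm tool [20.99 -0.07  0.24] rotvec [ 3.141 -0.     0.   ]
sign -1 shift cm tool [20.99 -0.07  0.24] rotvec [-0.001 -0.    -0.   ]
```

View pics/c.png

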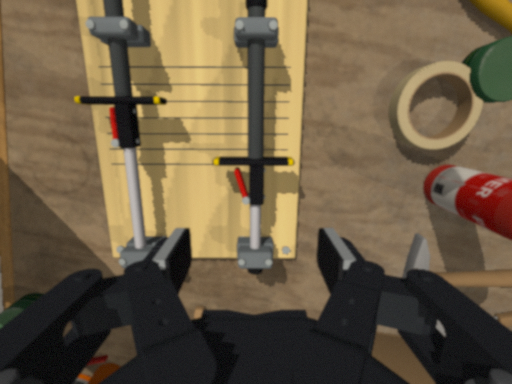

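The wrist view shows the free bar at about (255,160) with yellow ends at x=216 and x=291. Its lever tip is at (238,170), and the set bar runs from (78,100) to (163,100). I check these as metric positions.

```bash
python3 - <<'E'
from h import *
st=sensors.get_state();K,P=campose("wrist",st)
ex,ey=axes(1.755);c=np.array([567.1,-9.7,0])
for n,q,z in[("freeL",(214,161),58),("freeR",(294,161),58),("tip",(238,170),57),("hinge",(248,200),57),("setL",(75,100),58),("setR",(165,100.5),58),("coll end",(257,204),59),("clamp foot centre",(255,250),64),("clamp up",(257,30),64),("line",(190,117.5),12)]:
    p=toz(q,z,K,P);print(n,p.round(1),"jig",((p-c)@ex).round(1),((p-c)@ey).round(1))
E
```

```text
freeL [601.2 -50.9  58. ] jig -46.7 -25.9
freeR [692.7 -33.8  58. ] jig -46.7 -119.1
tip [630.4 -56.4  57. ] jig -57.5 -53.7
hinge [648.5 -90.6  57. ] jig -94.4 -65.2
setL [440.9 -12.   58. ] jig 20.8 124.5
setR [538.4   5.5  58. ] jig 20.2 25.5
coll end [660.  -92.9  59. ] jig -98.9 -76.1
clamp foot centre [ 668.4 -151.    64. ] jig -157.4 -73.7
clamp up [625.3  90.5  64. ] jig 87.8 -75.6
line [557.4  -9.1  12. ] jig 2.4 9.4
```

>>> send_rows --series '[3.4, -0.41, -0.04, 0, 0, 0, 3.4, 0, 0, 0, 0, 0, 3.4, 0, 0, 0, 0, 0, 3, 0, 0, 0, 0, 0, 2, 0, 0, 0, 0, 0, 0, 0, 0, 0, 0, 0, 0, 0, 0, 0, 0, 0]'

```text
time_s: 4.75
position: [651.2, -64.3, 152.2]
tool_rot: [-0.065, 0.704, 0.065, 0.704]
wrist_force: [-0.8, 0.8, 1.1]
opening: 68.1
```

```bash
python3 look.py pics/d.png
```

```text
cam [639.   0. 222.] open 68.13478814600283 [651.18506946 -64.27552477 152.15729979] 4.75
leg_free_bar 0.61 [259. 188.] [650.3 -42.4  47. ] jig -47.3 -75.8
leg_free_collar 0.76 [250. 227.] [649.3 -71.1  47. ] jig -75.4 -69.6
leg_free_tip 0.96 [222. 201.] [627.1 -56.1  47. ] jig -56.6 -50.5
leg_set_bar 0.94 [ 5. 76.] [488.   -2.9  47. ] jig 21.2 76.5
leg_free 0.9 [253. 112.] [637.1   4.9  12. ] jig 1.5 -71.5
jig 0.59 [158. 110.] [564.   -6.8   0. ] jig 3.4 2.6
jig 0.39 [254. 110.] [637.3   6.7   0. ] jig 3.2 -72.0
sign 1 shift cm tool [5.88 0.35 0.23] rotvec [ 3.141e+00  1.000e-03 -2.000e-03]
sign -1 shift cm tool [5.88 0.35 0.23] rotvec [-0.     0.001  0.   ]
```

View pics/d.png

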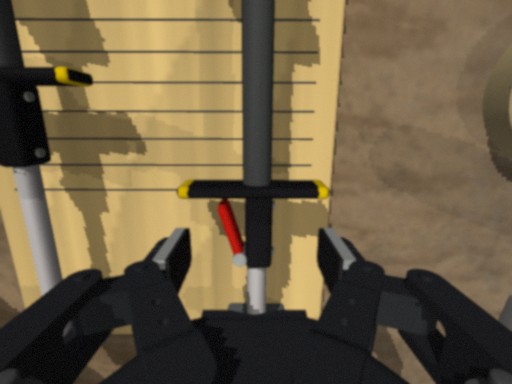

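The fingers (inner faces at x≈190 and x≈320) stand astride the collar (x≈257) and the open lever (x≈218), behind the bar at row 189. I lower the remaining 58 mm, then start pushing gently.

>>> send_rows --series '[2, 0, 0, 0, 0, 0, 2, 0, 0, 0, 0, 0, 1.2, 0, 0, 0, 0, 0, 0.6, 0, 0, 0, 0, 0, 0, 0, 0, 0, 0, 0]'

```text
time_s: 5.6
position: [650.7, -64.2, 93.3]
tool_rot: [-0.065, 0.705, 0.065, 0.704]
wrist_force: [0.3, 0.1, 0.5]
opening: 68.2
```

>>> send_rows --series '[0, 0.5, 0, 0, 0, 0, 0, 0.5, 0, 0, 0, 0, 0, 0.5, 0, 0, 0, 0, 0, 0.5, 0, 0, 0, 0, 0, 0.5, 0, 0, 0, 0, 0, 0, 0, 0, 0, 0]'

```text
time_s: 6.2
position: [646.8, -39.0, 94.5]
tool_rot: [-0.065, 0.704, 0.065, 0.705]
wrist_force: [2.3, -3.1, 3.5]
opening: 68.3
```

```bash
python3 look.py pics/e.png
```

```text
cam [634.  25. 164.] open 68.30705782885912 [646.82937978 -38.98825365  94.49484915] 6.2
leg_free_bar 0.89 [258. 232.] [645.5 -24.   47. ] jig -28.4 -74.4
leg_free_collar 0.94 [251. 283.] [647.3 -51.2  47. ] jig -55.5 -71.2
leg_free_tip 0.71 [206. 247.] [622.7 -36.2  47. ] jig -36.2 -49.8
leg_free 0.72 [256. 155.] [639.4   6.4  12. ] jig 2.6 -74.0
jig 0.6 [130. 153.] [565.1  -8.    0. ] jig 2.1 1.7
sign 1 shift cm tool [-0.   -2.14  0.25] rotvec [ 3.141e+00  0.000e+00 -1.000e-03]
sign -1 shift cm tool [-0.   -2.14  0.25] rotvec [-0.     0.001  0.   ]
```

View pics/e.png

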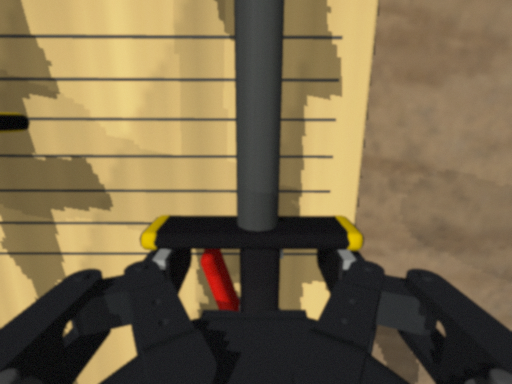

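The fingers are pushing the bar (bar at row 232) and the lever is still open. I push most of the remaining way, then measure from the top and scene cameras.

>>> send_rows --series '[0, 0.7, 0, 0, 0, 0, 0, 0.7, 0, 0, 0, 0, 0, 0.7, 0, 0, 0, 0, 0, 0.7, 0, 0, 0, 0, 0, 0.7, 0, 0, 0, 0, 0, 0.6, 0, 0, 0, 0, 0, 0.3, 0, 0, 0, 0, 0, 0, 0, 0, 0, 0]'

```text
time_s: 7.35
position: [638.7, 3.6, 94.0]
tool_rot: [-0.065, 0.704, 0.065, 0.704]
wrist_force: [2.7, -3.2, 3.3]
opening: 68.4
```

```bash
python3 look.py pics/f.png; python3 - <<'E'
from h import *
ex,ey=axes(1.755);c=np.array([567.1,-9.7,0])
ims=[]
for n in("top","scene"):
    im=eyes.snapshot(n);K,P=campose(n)
    for k in("leg_free_bar","leg_set_bar","leg_free_tip"):
        for r in nets.place_of(k,n)[:2]:
            p=toz(r["pixel"],47,K,P);print(n,k,round(r["p"],2),np.round(r["pixel"],1),"jig",((p-c)@ex).round(1),((p-c)@ey).round(1))
    a=im[80:260,80:290] if n=="top" else im[160:320,60:270]
    ims.append(cv2.resize(a,(390,390),interpolation=cv2.INTER_CUBIC))
cv2.imwrite("pics/g.png",np.hstack(ims))
E
```

```text
cam [626.  68. 164.] open 68.40249399056518 [638.69826915   3.63863094  93.96400382] 7.35
leg_free_bar 0.67 [259. 229.] [637.6  20.5  47. ] jig 16.8 -74.9
leg_free_collar 0.6 [250. 283.] [638.5  -8.2  47. ] jig -11.6 -70.5
leg_free_tip 0.68 [208. 244.] [615.6   8.6  47. ] jig 9.1 -51.1
leg_free 0.69 [255. 230.] [638.8   5.   12. ] jig 1.3 -73.2
jig 0.66 [137. 220.] [564.   -6.9   0. ] jig 3.3 2.5
sign 1 shift cm tool [ 0.   -6.52  0.24] rotvec [ 3.141e+00  1.000e-03 -1.000e-03]
sign -1 shift cm tool [ 0.   -6.52  0.24] rotvec [-0.     0.001  0.   ]
top leg_free_bar 0.71 [161.7 135.8] jig 18.1 -78.8
top leg_free_bar 0.49 [171.8 142.6] jig -1.4 -58.7
top leg_set_bar 0.71 [167.7 143.8] jig 8.0 -57.9
top leg_set_bar 0.65 [330.3 263.6] jig -287.3 271.3
top leg_free_tip 0.74 [180.  136.6] jig -21.8 -68.5
top leg_free_tip 0.61 [168.2 146.8] jig 8.1 -50.9
scene leg_free_bar 0.67 [146.  220.3] jig 20.7 -69.8
scene leg_set_bar 0.64 [213.4 232.1] jig 19.2 71.8
scene leg_free_tip 0.45 [157.6 218.3] jig 6.7 -53.5
```

View pics/g.png

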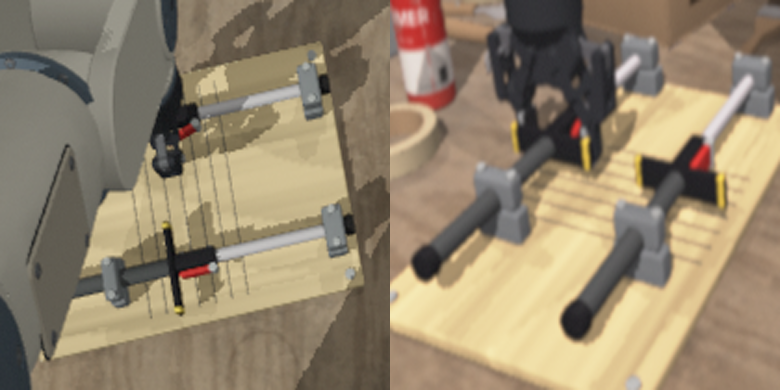

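View pics/f.png

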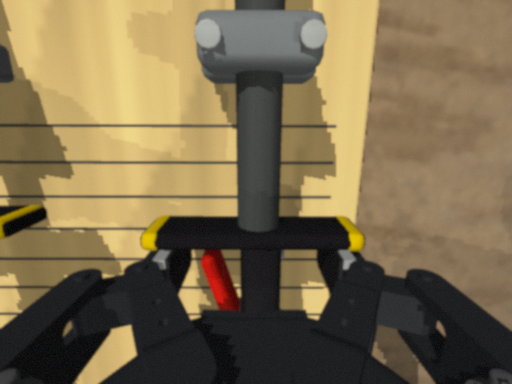

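The lever is still open. In the wrist view the set bar's near end shows at (0–45, 205–237), and the free bar's top is at about rows 217–248. I fit both with the same projection.

```bash
python3 - <<'E'
from h import *
st=sensors.get_state();K,P=campose("wrist",st)
ex,ey=axes(1.755);c=np.array([567.1,-9.7,0])
w=lambda x,y,z:c+x*ex+y*ey+np.array([0,0,z])
for s in(16,20,24):
    print(s,"set end",{(dx,z):proj(w(s+dx,29.5,z),K,P).round(0).tolist() for dx in(-4,4) for z in(34,60)})
for s in(14,17,20): print(s,"free",{(dx,z):proj(w(s+dx,-24.5,z),K,P).round(0).tolist() for dx in(-4,4) for z in(34,60)})
im=cv2.imread("pics/f.png")
a=cv2.resize(im[190:260,0:70],None,fx=8,fy=8,interpolation=0)
cv2.imwrite("pics/k.png",a)
# line slopes
g=cv2.cvtColor(im,cv2.COLOR_BGR2GRAY)
for x in(70,110,300,320):
    col=g[100:300,x-3:x+4].mean(1);d=col-cv2.blur(col.reshape(-1,1),(1,13)).ravel()
    print(x,[i+100 for i in range(1,199) if d[i]<-15 and d[i]<=d[i-1] and d[i]<=d[i+1]])
E
```

```text
16 set end {(-4, 34): [54.0, 227.0], (-4, 60): [10.0, 250.0], (4, 34): [51.0, 212.0], (4, 60): [6.0, 233.0]}
20 set end {(-4, 34): [53.0, 219.0], (-4, 60): [8.0, 242.0], (4, 34): [50.0, 204.0], (4, 60): [3.0, 224.0]}
24 set end {(-4, 34): [51.0, 212.0], (-4, 60): [6.0, 233.0], (4, 34): [48.0, 197.0], (4, 60): [1.0, 214.0]}
14 free {(-4, 34): [160.0, 230.0], (-4, 60): [140.0, 255.0], (4, 34): [159.0, 216.0], (4, 60): [138.0, 237.0]}
17 free {(-4, 34): [160.0, 225.0], (-4, 60): [139.0, 248.0], (4, 34): [158.0, 210.0], (4, 60): [137.0, 230.0]}
20 free {(-4, 34): [159.0, 219.0], (-4, 60): [138.0, 242.0], (4, 34): [158.0, 204.0], (4, 60): [136.0, 224.0]}
70 [125, 162, 173, 196, 229, 258, 277]
110 [125, 162, 196, 228, 258, 279]
300 [126, 162, 197, 218, 247, 259, 287]
320 [126, 162, 176, 197, 218, 287]
```

View pics/k.png

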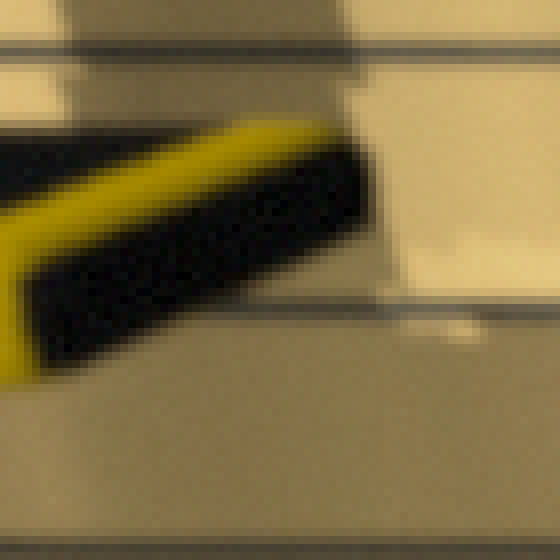

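```bash
python3 - <<'E'
from h import *
ex,ey=axes(1.755);c=np.array([567.1,-9.7,0])
def blobs(im,K,P,z,tag):
    hsv=cv2.cvtColor(im,cv2.COLOR_BGR2HSV)
    m=cv2.inRange(hsv,(22,190,70),(34,255,255))
    n,l,s,ct=cv2.connectedComponentsWithStats(m)
    for i in range(1,n):
        if s[i,4]>=4:
            p=toz(ct[i],z,K,P)-c;q=(p@ex,p@ey)
            if abs(q[0])<120 and abs(q[1])<150: print(tag,s[i,4],ct[i].round(1),np.round(q,1))
K,P=campose("scene");blobs(cv2.imread("pics/b.png"),K,P,47,"scene0");blobs(eyes.snapshot("scene"),K,P,47,"scene1")
K,P=campose("top");blobs(cv2.imread("pics/a.png"),K,P,58,"top0");blobs(eyes.snapshot("top"),K,P,58,"top1")
st=sensors.get_state()
for f,pos in(("c",[650.62,-60.15,303.86]),("d",[651.19,-64.28,152.16]),("f",st["position"])):
    st["position"]=np.array(pos);K,P=campose("wrist",st);blobs(cv2.imread(f"pics/{f}.png"),K,P,58,f)
E
```

```text
c 37 [77.  99.2] [ 21.4 121.9]
c 55 [156.3  99.9] [20.8 34.8]
c 41 [216.3 160.7] [-46.4 -28.8]
c 33 [289.8 161.2] [ -47.  -114.3]
d 264 [64.6 76.2] [19.5 33.6]
d 158 [184.4 189. ] [-45.6 -29.1]
d 160 [321.2 189.5] [ -45.9 -114.1]
f 350 [ 15.2 215.9] [26.6 25.8]
f 434 [152.6 233.5] [ 18.8 -30. ]
f 442 [352.1 234.5] [  18.3 -113.6]
```

```bash
python3 - <<'E'
from h import *
ex,ey=axes(1.755);c=np.array([567.1,-9.7,0])
def blobs(im,K,P,z,tag):
    hsv=cv2.cvtColor(im,cv2.COLOR_BGR2HSV)
    m=cv2.inRange(hsv,(20,150,60),(36,255,255))
    n,l,s,ct=cv2.connectedComponentsWithStats(m)
    for i in range(1,n):
        if s[i,4]>=2:
            p=toz(ct[i],z,K,P)-c;q=(p@ex,p@ey)
            if abs(q[0])<120 and abs(q[1])<150: print(tag,s[i,4],ct[i].round(1),np.round(q,1))
K,P=campose("scene");blobs(cv2.imread("pics/b.png"),K,P,47,"scene0")
im=eyes.snapshot("scene");blobs(im,K,P,47,"scene1");im2=eyes.snapshot("top")
K,P=campose("top");blobs(cv2.imread("pics/a.png"),K,P,55,"top0")
w=lambda x,y,z:c+x*ex+y*ey+np.array([0,0,z])
K,P=campose("scene")
big=cv2.resize(im[190:260,110:260],None,fx=5,fy=5,interpolation=cv2.INTER_CUBIC)
for y0,s,col in((75,20,(255,255,0)),(-75,16,(255,0,255)),(-75,20,(0,255,0))):
    for z in(34,60):
        q=[((proj(w(s+4,y0+y,z),K,P)-[110,190]+.5)*5).astype(int).tolist() for y in(-45.5,50.5)]
        cv2.line(big,q[0],q[1],col,1)
cv2.imwrite("pics/m.png",big)
E
```

```text
scene0 20 [146.8 202.5] [ -46.1 -116.2]
scene0 43 [182.6 208.2] [-46.7 -30.7]
scene0 28 [193.6 229.5] [22.3 33.6]
scene0 50 [237.6 237.8] [ 23.2 120.2]
scene1 22 [126.9 215.6] [  16.5 -117.3]
scene1 47 [165.  222.7] [ 17.1 -30.1]
scene1 28 [193.6 229.5] [22.3 33.6]
scene1 49 [237.6 237.7] [ 22.8 120.1]
top0 4 [187.5 112.5] [ -48.9 -117.2]
top0 12 [194.7 149.6] [-49.4 -30.4]
top0 7 [169.3 183.6] [18.6 33.1]
top0 13 [176.3 222.7] [ 18.4 120.5]
```

View pics/m.png

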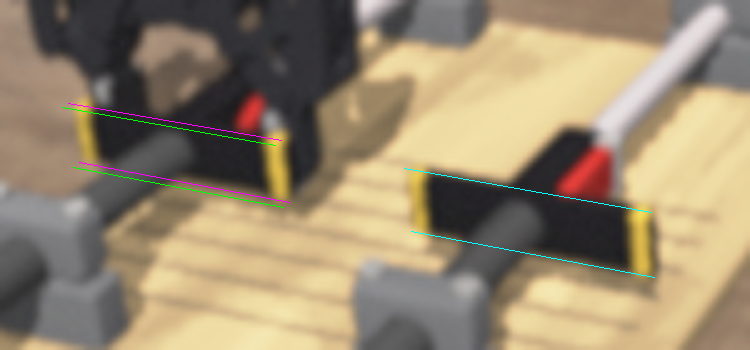

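Scene, wrist and travel estimates agree that 4–6 mm remains. I push 5 mm, dwell, and check before squeezing.

>>> send_rows --series '[0, 0.25, 0, 0, 0, 0, 0, 0.25, 0, 0, 0, 0, 0, 0, 0, 0, 0, 0, 0, 0, 0, 0, 0, 0, 0, 0, 0, 0, 0, 0]'

```text
time_s: 8.8
position: [637.9, 8.1, 94.0]
tool_rot: [-0.065, 0.704, 0.065, 0.704]
wrist_force: [3.0, -4.8, 2.1]
opening: 68.4
```

```bash
cat > chk.py <<'E'
from h import *
ex,ey=axes(1.755);c=np.array([567.1,-9.7,0])
K,P=campose("scene");im=eyes.snapshot("scene")
m=cv2.inRange(cv2.cvtColor(im,cv2.COLOR_BGR2HSV),(20,150,60),(36,255,255))
n,l,s,ct=cv2.connectedComponentsWithStats(m)
for i in range(1,n):
    p=toz(ct[i],47,K,P)-c;q=(p@ex,p@ey)
    if s[i,4]>=2 and abs(q[0])<120 and abs(q[1])<150: print("scene",s[i,4],np.round(q,1))
E
python3 chk.py; python3 look.py pics/n.png|grep -E "free_bar|tip|cam"
```

```text
scene 25 [  20.  -118.3]
scene 50 [ 21.6 -30.6]
scene 29 [22.9 34. ]
scene 50 [ 22.5 119.9]
cam [625.  73. 164.] open 68.3180252379362 [637.8511812    8.15011077  93.9695772 ] 8.85
leg_free_bar 0.57 [260. 229.] [636.9  25.   47. ] jig 21.3 -75.0
leg_free_tip 0.73 [210. 246.] [615.6  12.3  47. ] jig 12.7 -51.7
```

The bars are level to about 1–2 mm and the lever is open. Now I squeeze.

>>> send_rows --series '[0, 0.05, 0, 0, 0, 0, 0, 0, 0, 0, 0, 0, 0, 0, 0, 0, 0, 0, 0, 0, 0, 0, 0, 0, 0, 0, 0, 0, 0, 0, 0, 0, 0, 0, 0, 0, 0, 0, 0, 0, 0, 0, 0, 0, 0, 0, 0, 0]' --claw 1 --grip_force 50

```text
time_s: 10.0
position: [637.7, 8.5, 94.3]
tool_rot: [-0.065, 0.704, 0.065, 0.704]
wrist_force: [2.6, -6.2, 5.8]
opening: 23.5
```

```bash
python3 chk.py; python3 look.py pics/o.png|grep -E "free_bar|tip|cam"; python3 -c "
from h import *
a=cv2.imread('pics/o.png');b=eyes.snapshot('scene');cv2.imwrite('pics/p.png',np.hstack([cv2.resize(a,(400,300)),cv2.resize(b[180:270,100:220],(400,300),interpolation=2)]));print(sensors.get_state()['wrist_force'])"
```

```text
scene 22 [  21.6 -117.6]
scene 50 [ 21.4 -31. ]
scene 29 [22.9 34. ]
scene 51 [ 22.8 120. ]
cam [625.  73. 164.] open 23.36920152961905 [637.7014324    8.52765995  94.31135788] 10.05
leg_free_bar 0.96 [259. 233.] [637.   23.1  47. ] jig 19.4 -74.7
leg_free_tip 0.77 [237. 242.] [627.8  16.9  47. ] jig 15.0 -64.5
[ 2.55481064 -5.58946933  5.90503759]
```

View pics/p.png

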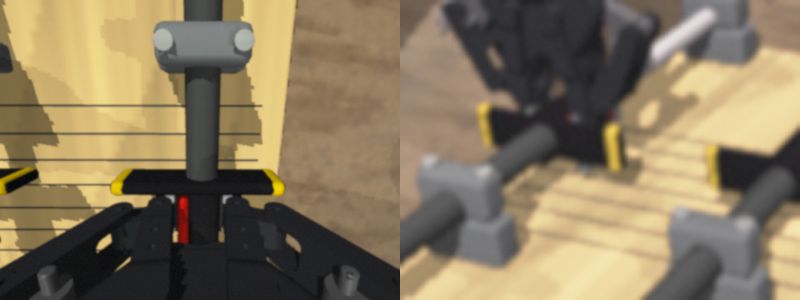

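The lever lies flat against the collar (red strip vertical at x≈183), the pads are on it, and the bars are level to about 1.5 mm. I settle a moment and hand in.

>>> send_rows --series '[0, 0.05, 0, 0, 0, 0, 0, 0, 0, 0, 0, 0, 0, 0, 0, 0, 0, 0, 0, 0, 0, 0, 0, 0, 0, 0, 0, 0, 0, 0, 0, 0, 0, 0, 0, 0]'

```text
time_s: 11.05
position: [637.6, 9.0, 94.3]
tool_rot: [-0.065, 0.704, 0.065, 0.704]
wrist_force: [2.7, -5.5, 5.8]
opening: 23.6
```

```bash
python3 chk.py; python3 -c "
from h import *
s=sensors.get_state();print(s['opening'],s['wrist_force'],s['time_s']);ctrl.close_job()"
```

```text
scene 22 [  21.8 -117.6]
scene 50 [ 22.7 -30.5]
scene 28 [22.3 33.6]
scene 49 [ 22.8 120.1]
23.80228475264319 [ 2.87073364 -6.23792752  6.25114508] 11.1
the job is handed in; nothing more can be done
```

I pushed the open leg out about 68 mm with its lever open until its crossbar was level with the set leg's. I then squeezed the lever shut with a 50 N grip and handed the job in at 11.1 s with the fingers still gripping.

- **Alignment:** in the last scene-camera check the free bar's ends read x = 21.8 and 22.7 mm, against 22.3 and 22.8 mm for the set bar. That is within about 0.5 mm.
- **Camera disagreement:** before the squeeze, the estimates of the remaining distance differed by about 2 mm. I used 5 mm, and the tolerance is 6 mm.
- **Lever:** the wrist picture after the squeeze showed it flat on the collar. The jaw opening was steady at about 23.6 mm, slightly under the nominal 25 mm. I had no direct reading of the lever angle.
- **Forces and surroundings:** the sampled wrist force stayed below about 10 N, and the set bar's position did not change. I did not check the bottle or the tin again, but the arm's path stayed well clear of them.

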